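Unstack the video-consultation kit and set up the doctor's desk

TASK

Get the desk ready for a video consultation: take the stack of devices apart and set each one down gently, right way up and centred on its own place - the orange-ringed round speaker on the round cork coaster, the white card reader on the grey mat with green ends, and the blue drive on the black mat with blue ends, reader and drive lined up lengthwise with their mats. Also lift the camera on its mast out of its low black parking block and slide it upright into the taller aluminium socket, fully home, so that the red band on the mast comes down to the mouth. Leave the pill tub and the wooden stamp standing where they are.

Things in the scene. Friction and masses are not known exactly. Their poses are not given: they have to be found in the camera images.
- speaker: Black round speaker puck with an orange ring and grey top, 44 mm diameter, 28 mm high, about 0.12 kg, loose; starts on top of the stack, standing on the card reader. Origin: centre of its underside; z up.
- reader: White card reader, a box 88 mm long (its x) by 52 mm wide (its y) by 24 mm high, with a black slot at one end, about 0.12 kg, loose; starts in the middle of the stack, lying on the drive, which sticks out beyond it at both ends. Origin: centre of its underside; z up.
- drive: Blue portable drive, a box 104 mm long (its x) by 62 mm wide (its y) by 20 mm high, with a dark band across it, about 0.2 kg, loose; starts at the bottom of the stack on a thin (4 mm) bare wooden board that is no target. Origin: centre of its underside; z up.
- camera: Web camera on a mast: a straight steel tube 20 mm in diameter whose foot is the origin, running up (z) to a grey camera head, a box 56 mm long (its x) by 30 mm wide (its y) that reaches from 110 to 138 mm above the foot and is centred on the tube; the lens looks along -x. A red band lies from 40 to 46 mm above the foot. About 0.15 kg, loose. It starts upright in a loose 16 mm deep bore of a black plastic block 56 x 56 mm and 20 mm high (fixed, no target).
- coaster: Round cork coaster, 90 mm diameter, 5 mm thick: the place of the speaker. Fixed, and its spot on the desk changes from run to run. Origin: centre of the underside; top at z = 5 mm.
- reader_pad: Grey mat with a green stripe at each end, 108 mm long (its x) by 72 mm (its y), 5 mm thick: the place of the card reader. Fixed, and its spot on the desk changes from run to run. Origin: centre of the underside; top at z = 5 mm.
- drive_pad: Black mat with a blue stripe at each end, 124 mm long (its x) by 82 mm (its y), 5 mm thick: the place of the drive. Fixed, and its spot on the desk changes from run to run. Origin: centre of the underside; top at z = 5 mm.
- socket: Aluminium socket block, 64 x 64 mm and 46 mm high, with an upright round bore of 23 mm diameter in the middle, its rim chamfered by 4 mm, 40 mm deep (bore floor 6 mm above the underside): the place of the camera mast, whose foot rests on the bore floor when it is home. Fixed, and its spot on the desk changes from run to run. Origin: centre of the underside; bore mouth at z = 46 mm.
- pill_tub: Small white pill tub with an orange cap, 36 mm diameter, 36 mm high, loose, standing between the task's things; leave it alone. Origin: centre of the underside.
- stamp: Small wooden rubber-stamp, foot 34 x 22 mm, with a round knob, 37 mm high, loose, standing between the task's things; leave it alone. Origin: centre of the underside.

How it is judged (in metres and radians):
At the end, for the whole second after the job is handed in: Speaker, reader and drive flat and upright on their own places, within 12 mm of centre; reader and drive within 0.2 rad of their mats' length (either way round); camera mast upright in the socket, foot within 4 mm of the bore floor; all released and at rest (horizontal distance between speaker and coaster below 0.012 m and z of speaker in the frame of coaster between 0.002 and 0.009 m and angle between each of speaker, reader, drive's own z axis and vertical below 0.08 rad and horizontal distance between reader and reader_pad below 0.012 m and z of reader in the frame of reader_pad between 0.002 and 0.009 m and angle between the x axis of reader and the x axis of reader_pad, either way round below 0.2 rad and horizontal distance between drive and drive_pad below 0.012 m and z of drive in the frame of drive_pad between 0.002 and 0.009 m and angle between the x axis of drive and the x axis of drive_pad, either way round below 0.2 rad and horizontal distance between camera and socket below 0.005 m and z of camera in the frame of socket below 0.01 m and angle between camera's own z axis and vertical below 0.09 rad and linear speed of each of speaker, reader, drive, camera below 0.02 m/s); the robot touches nothing.
It fails at once if the speaker is dropped onto its place (falls from more than about 25 mm) instead of being set down (horizontal distance between speaker and coaster below 0.045 m and z of speaker in the frame of coaster below 0.025 m and linear speed of speaker above 0.7 m/s).
It fails at once if the reader is dropped onto its place (falls from more than about 25 mm) instead of being set down (horizontal distance between reader and reader_pad below 0.045 m and z of reader in the frame of reader_pad below 0.025 m and linear speed of reader above 0.7 m/s).
It fails at once if the drive is dropped onto its place (falls from more than about 25 mm) instead of being set down (horizontal distance between drive and drive_pad below 0.045 m and z of drive in the frame of drive_pad below 0.025 m and linear speed of drive above 0.7 m/s).
It fails at once if the pill tub is pushed more than 25 mm away or knocked over (distance of pill_tub from where it was at the start of the episode above 0.025 m or angle between pill_tub's own z axis and vertical above 0.5 rad).
It fails at once if the stamp is pushed more than 25 mm away or knocked over (distance of stamp from where it was at the start of the episode above 0.025 m or angle between stamp's own z axis and vertical above 0.5 rad).
It also fails if it takes over 106 s, if anything falls off the work surface, if the arm or the gripper's body presses on something with over 40 N, if the wrist force passes 120 N, or if a joint passes its speed limit or range.

ROBOT

A 6-joint arm with a two-finger parallel gripper is mounted at the origin on the work surface. World frame = base frame: x ahead of the robot, y to its left, z up, the work surface at z = 0. Lengths are in mm, angles in rad, forces in N, time in s.
With the tool pointing down it reaches from about 350 to 850 mm from the base axis. Payload 8.1 kg.
Tool frame: the origin (TCP) lies at the very end of the fingers, on their centre line; the grasp point (between the pads) lies 19 mm behind it (grasp_offset is the distance from the TCP to the grasp point, in mm); z points along the fingers, y is the direction in which the jaws open and shut (so a half turn about z gives the same grasp; the last joint's range is limited). The gripper opens to 85 mm and grips with 20 to 120 N. Pads are 22 mm wide; open, the fingers measure 114 mm over their backs; the gripper's body (76 mm by 85 mm) begins 54 mm behind the grasp point. The pads swing forward as they close: fully open they stand 13 mm farther back than shut.
Start: joints at [1.098, 0.13, 1.488, -0, 1.523, -0.085], TCP at [226.871, 555.459, 231.292] pointing down, gripper open.
Joint ranges: [-2.96, 2.96], [-0.89, 2.26], [0.02, 2.5], [-1.34, 4.48], [0, 2.73], [-2.66, 2.66]. Speed limits (rad/s): [2.39, 2.39, 2.79, 3.14, 3.14, 3.14].

INTERFACE

Orientations are given as a unit quaternion [w, x, y, z].
In Python, from station import * gives the robot as it stands. The module is installed in compiled form; this text tells all that it offers.
- The arm moves only by the shell command python3 -m handwheel 'ROWS' [FORCE]. ROWS is a JSON object of lists of equal length, an entry for each row: "offset": the shift along the tool's x, y, z scaled (see below), a list of three; "rotation": the turn, a rotation vector about the tool's x, y, z scaled (see below), a list of three; "claw": the finger opening in mm, from 0 to 85.4. In form: {"offset": [[x, y, z], ...], "rotation": [[rx, ry, rz], ...], "claw": [claw, ...]}. A call has 1 to 8 rows; each row is the pose to reach, as a shift and turn from the pose commanded when the call began, along the tool's axes at that moment; what a row does not reach only later rows make up. The controller multiplies each number of a shift by 0.5 m and each number of a turn by pi/2 rad. A row lasts 1/8 s, in which the tool goes at most 62.5 mm and 10.7 degrees, less where a joint would pass 70% of its speed; a pose out of reach is approached as far as the arm can. A call with a number of a shift or a turn outside -1 to 1 is refused whole. A call with a gripper value outside its range is refused whole. The fingers move at their own pace and stop on an object; FORCE is the grip in N (left out, the last holds). Time passes only in rows, so rows that repeat a pose let the fingers close. It gives the time, the measured TCP pose, the force and the opening at its end, in the units of the state.
- get_obs(): the state, without advancing time (a new reading comes with each control period).
- snapshot(name): name is "scene" or "top" or "wrist"; returns a dict with "color" (384x512x3 uint8, red, green, blue), "fov_y" (degrees; the focal length in pixels is half the picture's height over the tangent of half this angle, whatever the lens; pixels are square), "cx", "cy" (the principal point, pixels), "k1" (the pictures are not rectified: a ray, as slopes to the right and down, at radius r is drawn at 1 + k1 r^2 times it, then the intrinsics apply), "pose" (4x4, takes a point from camera to world coordinates). Camera axes: x right, y down, z forward; pixel columns grow to the right and rows downward; lengths in mm; the calibration is good to about 2 mm. A picture is of the moment at which its call begins. There is no depth.
- hand_in(): hands the job in, once; it reports no verdict.
Trained networks look in a picture, given as the dict that the camera call returned (one of the last four; its "shot" number tells which), for a name from the list of things; names that differ only in an ending like _2 or _b are one class to them, and where a whole thing is asked for, a point or a joint stands for the part that bears it (a point fixed in the world has none). Each returns a list of dicts, best first, with "score" (0 to 1); they miss things now and then, are a little off and sometimes report something else, mostly with a low value. They report only what shows in the picture. A call takes as long as a camera call.
- look_for(name, picture): "box" ([left, top, width, height] in pixels, round what is visible of it).
- cut_out(name, picture): "mask" (384x512 bool, what is visible of it) and "box" ([left, top, width, height] in pixels, round what is visible of it).
The state is a dict: "t": time; "joint_pos": joint angles; "dq": joint speeds; "effort": joint torques, N m; "tcp_pos": TCP position; "orientation": TCP orientation; "contact_force": force on the tool from outside, world axes, zero at the start; "torque": the same for the moment, N m; "grip_width": opening from 0.0 (shut) to 1.0 (fully open).
Only numpy, scipy, OpenCV 4.12 (cv2) and the standard library are available. Lean on these libraries where they do the work, as an engineer would, in place of code of your own. Each camera call takes 0.05 s, during which the arm holds its last target. There are 200 camera calls.

## Working session

There is one attempt and no reset: what is moved stays moved. The work goes in short steps, Python scripts to look and compute and a shell command to move; the robot and the scene stay as the last step left them, time stands still between calls to the robot, and variables do not carry over. Pictures are saved under pics/ and viewed, about 12 in all and at most 16, crops included, and the job is handed in when it is done.

```bash
mkdir -p pics
cat > h.py <<'E'
from station import *
import numpy as np, cv2, json
from scipy.spatial.transform import Rotation as R
def K(p):
    f=192/np.tan(np.radians(p["fov_y"]/2)); return f
def ray(p,uv):
    f=K(p); uv=np.atleast_2d(np.array(uv,float))
    d=np.stack([(uv[:,0]-p["cx"])/f,(uv[:,1]-p["cy"])/f],1)
    cam=np.array([[1,0,0],[0,1,0],[0,0,1.]])
    x=cv2.undistortPoints(d.reshape(-1,1,2),cam,np.array([p["k1"],0,0,0,0.])).reshape(-1,2)
    T=np.array(p["pose"]); v=np.c_[x,np.ones(len(x))]@T[:3,:3].T
    return T[:3,3],v
def onz(p,uv,z):
    o,v=ray(p,uv); return (o+v*((z-o[2])/v[:,2])[:,None])[:,:2]
def proj(p,P):
    T=np.array(p["pose"]); c=(np.atleast_2d(P)-T[:3,3])@T[:3,:3]; s=c[:,:2]/c[:,2:]
    s=s*(1+p["k1"]*(s**2).sum(1))[:,None]; return s*K(p)+[p["cx"],p["cy"]]
def save(p,n,s=1.5): cv2.imwrite(f"pics/{n}.png",cv2.resize(p["color"][:,:,::-1],None,fx=s,fy=s))
def maskpose(p,m,z):
    "centre and long-axis yaw of mask's contour put on plane z; min-area rect"
    c=max(cv2.findContours(m.astype(np.uint8),0,cv2.CHAIN_APPROX_NONE)[0],key=cv2.contourArea).reshape(-1,2)
    w=onz(p,c,z).astype(np.float32); (c0,(a,b),an)=cv2.minAreaRect(w)
    if a<b: an+=90; a,b=b,a
    return np.round(c0,1),round(a,1),round(b,1),round((an+90)%180-90,1)
E
cat > a.py <<'E'
from h import *
o=get_obs(); print(o)
Z=dict(speaker=28,reader=32,drive=24,camera=138,coaster=5,reader_pad=5,drive_pad=5,socket=46,pill_tub=36,stamp=37)
for n in ["top","scene"]:
    p=snapshot(n); save(p,n+"0")
    print(n,np.round(p["pose"],2).tolist(),p["fov_y"],p["k1"])
    for k,z in Z.items():
        for r in cut_out(k,p)[:2]:
            print(k,round(r["score"],2),np.round(r["box"]), maskpose(p,r["mask"],z) if n=="top" and r["mask"].sum()>20 else "")
E
python3 a.py
```

```text
{'t': 0.0, 'joint_pos': array([ 1.09759654e+00,  1.31153508e-01,  1.48928732e+00, -1.29306785e-05,
        1.52298873e+00, -8.54089932e-02]), 'dq': array([ 0.00045257,  0.00015151, -0.00072577,  0.00081115, -0.00030939,
       -0.00082468]), 'effort': array([-1.34689239e-03, -5.69379580e+01, -5.00555170e+01, -2.95777418e-04,
        1.46284213e-02,  3.13227630e-06]), 'tcp_pos': array([226.62429338, 554.96261165, 230.24458549]), 'orientation': array([-2.46997088e-04,  1.92682357e-01,  9.81260753e-01, -8.84637039e-04]), 'contact_force': array([ 0.06311549, -0.7400435 , -0.2421333 ]), 'torque': array([ 0.03415444,  0.01887298, -0.03312462]), 'grip_width': 0.9990020327928152}
top [[0.01, -1.0, 0.06, 477.05], [-1.0, -0.01, -0.01, 9.0], [0.01, -0.06, -1.0, 1028.47], [0.0, 0.0, 0.0, 1.0]] 49.94828324672483 0.04257243021652768
speaker 0.9 [135. 134.  19.  24.] (array([640.5, 267.1]), 48.3, 46.2, 46.4)
reader 0.62 [134. 131.  27.  38.] (array([631. , 259.3]), 90.4, 57.5, 1.3)
reader 0.54 [242. 201.  36.  47.] (array([454.5, -16. ]), 106.9, 70.0, -4.9)
drive 0.78 [134. 127.  30.  47.] (array([
[... 508 characters left out ...]
amp 0.68 [300. 179.  12.  19.] (array([ 534.6, -124.7]), 31.4, 20.4, -26.3)
stamp 0.66 [190. 183.  19.  13.] (array([536.4, 133.5]), 34.1, 32.2, 45.8)
scene [[-0.08, 0.68, -0.73, 1225.82], [1.0, 0.06, -0.05, 62.98], [0.01, -0.73, -0.68, 689.03], [0.0, 0.0, 0.0, 1.0]] 49.26754669156723 -0.02731384102395141
speaker 0.71 [360. 211.  22.  24.] 
reader 0.91 [355. 213.  29.  34.] 
drive 0.82 [350. 217.  38.  39.] 
drive 0.55 [297. 187.  19.  24.] 
camera 0.64 [353. 127.  19.  49.] 
reader_pad 0.67 [224. 163.  39.  32.] 
drive_pad 0.95 [ 90. 197.  55.  49.] 
drive_pad 0.71 [298. 189.  16.  24.] 
socket 0.81 [218. 220.  36.  40.] 
pill_tub 0.61 [298. 190.  16.  24.] 
stamp 0.55 [184. 185.  18.  22.]
```

Run:
```python
import cv2,numpy as np
t=cv2.imread("pics/top0.png");s=cv2.imread("pics/scene0.png")
a=cv2.resize(t[150:420,150:600],(800,480));cv2.imwrite("pics/c1.png",a)
b=cv2.resize(s[150:420,100:620],(800,415));cv2.imwrite("pics/c2.png",b)
```

```text
(no output)
```

View pics/c1.png

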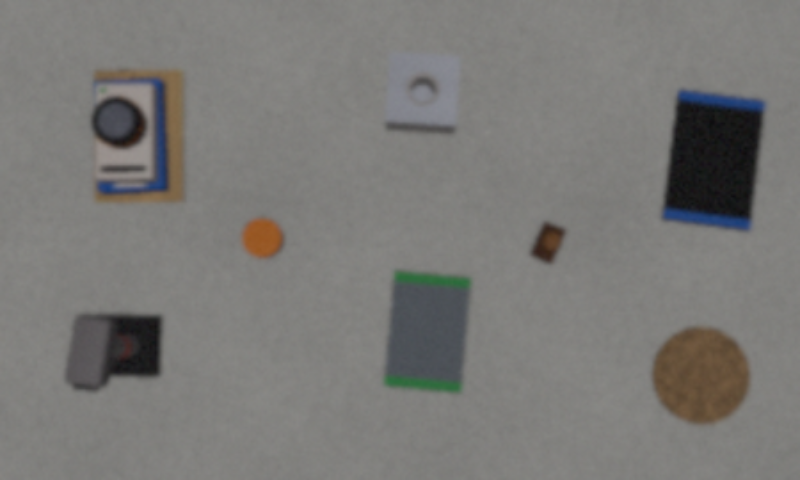

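View pics/c2.png

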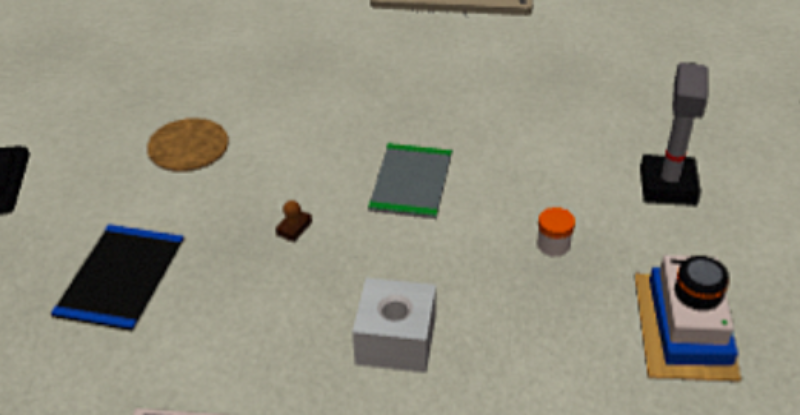

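```bash
cat >> h.py <<'E'
def to(x,y,z,yaw):
    "offset and rotation for TCP to world x,y,z with tool y axis along yaw (deg, mod 180), tool down"
    o=get_obs(); q=o["orientation"]; A=R.from_quat([q[1],q[2],q[3],q[0]])
    best=None
    for k in (0,180):
        a=np.radians(yaw+k); yy=np.array([np.cos(a),np.sin(a),0]); zz=np.array([0,0,-1.])
        B=R.from_matrix(np.stack([np.cross(yy,zz),yy,zz],1)); rv=(A.inv()*B).as_rotvec()
        if best is None or np.linalg.norm(rv)<np.linalg.norm(best): best=rv
    d=A.inv().apply(np.array([x,y,z])-o["tcp_pos"])
    print("off",np.round(d/500,4).tolist(),"rot",np.round(best/(np.pi/2),4).tolist(),"tcp",np.round(o["tcp_pos"],1),"j6",round(o["joint_pos"][5],2),"t",o["t"], "F",np.round(o["contact_force"],1),"w",round(o["grip_width"]*85.4,1))
E
python3 -c "
from h import *
to(600,250,260,90)
p=snapshot('top')
for n,uv in dict(sp=(144.5,146)).items(): print(n,onz(p,[uv],76))
p=snapshot('wrist'); T=np.array(p['pose']); print(np.round(T,2).tolist(),p['fov_y'],p['k1'])"
```

```text
off [-0.9219, -0.2834, -0.0574] rot [0.0, 0.0, -0.2469] tcp [226.9 555.5 231.3] j6 -0.09 t 1.1 F [ 0.9 -0.2  0.4] w 85.4
sp [[632.03452206 254.16195117]]
[[0.38, 0.88, 0.3, 148.95], [0.93, -0.36, -0.12, 587.67], [0.0, 0.32, -0.95, 373.09], [0.0, 0.0, 0.0, 1.0]] 63.2815934037921 -0.06483682559718264
```

```bash
python3 -m handwheel '{"offset":[[-0.12,-0.04,-0.06],[-0.24,-0.08,-0.06],[-0.36,-0.12,-0.06],[-0.48,-0.16,-0.06],[-0.6,-0.2,-0.06],[-0.72,-0.24,-0.06],[-0.84,-0.27,-0.06],[-0.922,-0.283,-0.057]],"rotation":[[0,0,-0.05],[0,0,-0.1],[0,0,-0.15],[0,0,-0.2],[0,0,-0.247],[0,0,-0.247],[0,0,-0.247],[0,0,-0.247]],"claw":[85,85,85,85,85,85,85,85]}'; python3 -c "
from h import *
to(600,250,260,90)
p=snapshot('wrist'); save(p,'w1')
for k,z in dict(speaker=76,reader=48,drive=24,camera=138).items():
  for r in cut_out(k,p)[:1]: print(k,round(r['score'],2),np.round(r['box']),maskpose(p,r['mask'],z))
"
```

```text
t: 2.2
tcp_pos: [602.0, 248.1, 260.1]
orientation: [0.0, 0.0, 1.0, 0.0]
contact_force: [0.7, 0.5, 0.8]
grip_width: 0.994
off [0.0039, 0.0037, 0.0002] rot [0.0001, 0.0005, -0.0006] tcp [602.  248.1 260.1] j6 -1.26 t 2.2 F [0.7 0.5 0.8] w 84.8
speaker 0.92 [240. 174.  37.  44.] (array([629.4, 255.9]), 50.2, 43.4, -0.0)
reader 0.95 [237. 147.  45.  71.] (array([607.2, 256.1]), 51.7, 51.0, 2.3)
camera 0.82 [240.   2.  38.  24.] (array([462.2, 253.8]), 29.7, 16.2, -89.9)
```

View pics/w1.png

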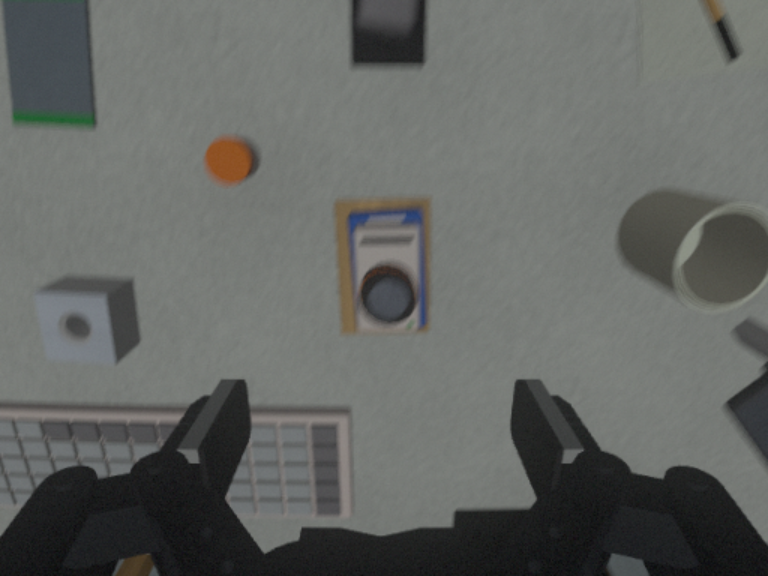

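```bash
python3 -c "
from h import *
p=snapshot('wrist')
f=lambda L,z: np.round(onz(p,np.array(L)/1.5,z),1).tolist()
print('sp',f([(389,297),(389,324),(416,297),(362,297)],76))
print('rd',f([(356,227),(418,227),(358,331),(419,331)],48))
print('dr',f([(349,212),(421,210),(427,325)],24))
c=p['color'][125:230,215:300,::-1]; cv2.imwrite('pics/w1c.png',cv2.resize(c,None,fx=7,fy=5.7,interpolation=cv2.INTER_CUBIC))
"
```

```text
sp [[632.7, 257.8], [654.3, 257.9], [632.7, 277.8], [632.7, 237.8]]
rd [[585.9, 232.8], [585.9, 280.2], [672.5, 233.0], [672.5, 283.3]]
dr [[578.3, 226.1], [576.7, 284.3], [677.4, 292.4]]
```

View pics/w1c.png

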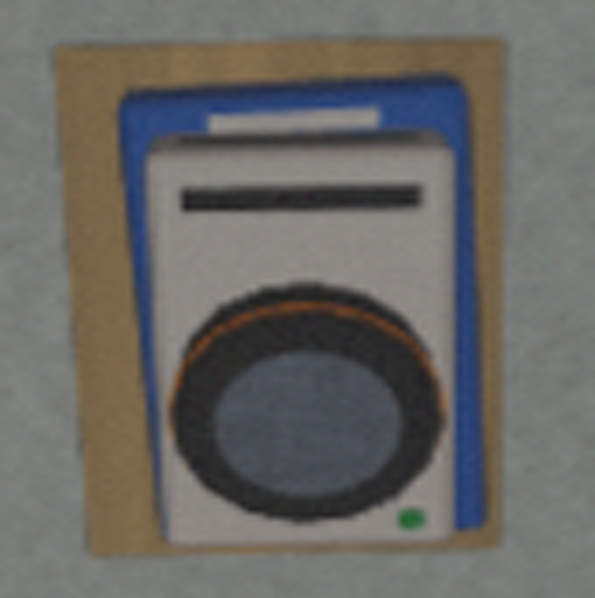

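```bash
python3 -m handwheel '{"offset":[[-0.04,0.018,0.1],[-0.064,0.018,0.22],[-0.064,0.018,0.3],[-0.064,0.018,0.36],[-0.064,0.018,0.4],[-0.064,0.018,0.416],[-0.064,0.018,0.416],[-0.064,0.018,0.416]],"rotation":[[0,0,0],[0,0,0],[0,0,0],[0,0,0],[0,0,0],[0,0,0],[0,0,0],[0,0,0]],"claw":[85,85,85,85,85,85,85,85]}' 40;python3 -m handwheel '{"offset":[[0,0,0],[0,0,0],[0,0,0],[0,0,0],[0,0,0]],"rotation":[[0,0,0],[0,0,0],[0,0,0],[0,0,0],[0,0,0]],"claw":[0,0,0,0,0]}' 40; python3 -c "
from h import *
to(415,-271,200,90)
p=snapshot('wrist'); save(p,'w2',1.2)"
```

```text
t: 3.5
tcp_pos: [633.2, 259.6, 53.7]
orientation: [0.001, -0.0, 1.0, 0.0]
contact_force: [-0.6, 0.5, 0.7]
grip_width: 0.996
t: 4.12
tcp_pos: [632.7, 259.2, 52.7]
orientation: [0.001, -0.0, 1.0, 0.0]
contact_force: [-0.5, -1.3, 6.2]
grip_width: 0.502
off [0.4352, -1.0602, -0.2954] rot [0.0001, 0.0008, 0.0001] tcp [632.7 259.2  52.7] j6 -1.26 t 4.125 F [-0.5 -1.3  6.2] w 42.9
```

View pics/w2.png

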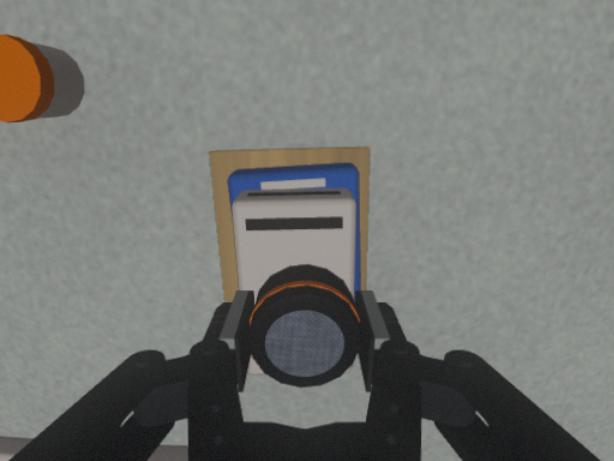

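```bash
python3 -m handwheel '{"offset":[[0,0,-0.08],[0,-0.05,-0.18],[0.05,-0.17,-0.28],[0.1,-0.29,-0.3],[0.15,-0.41,-0.3],[0.2,-0.53,-0.3],[0.25,-0.65,-0.3],[0.3,-0.77,-0.3]],"rotation":[[0,0,0],[0,0,0],[0,0,0],[0,0,0],[0,0,0],[0,0,0],[0,0,0],[0,0,0]],"claw":[0,0,0,0,0,0,0,0]}' 40; python3 -m handwheel '{"offset":[[0.05,-0.1,0],[0.1,-0.2,0],[0.13,-0.28,0],[0.13,-0.28,0],[0.13,-0.28,0]],"rotation":[[0,0,0],[0,0,0],[0,0,0],[0,0,0],[0,0,0]],"claw":[0,0,0,0,0]}' 40
cat > m.py <<'E'
import sys
from h import *
a=sys.argv; p=snapshot('wrist'); save(p,a[1],1.2)
for s in a[2:]:
  k,z=s.split(':')
  for r in cut_out(k,p)[:2]: print(k,round(r['score'],2),np.round(r['box']),maskpose(p,r['mask'],float(z)))
E
python3 m.py w3 coaster:5; python3 -c "
from h import *
to(415,-271,200,90)"
```

```text
t: 5.18
tcp_pos: [492.6, -99.4, 201.4]
orientation: [-0.0, -0.0, 1.0, 0.0]
contact_force: [0.6, -1.1, -0.1]
grip_width: 0.499
t: 5.8
tcp_pos: [428.8, -237.4, 201.3]
orientation: [-0.0, 0.0, 1.0, 0.0]
contact_force: [0.3, 0.6, -0.6]
grip_width: 0.504
coaster 0.62 [180. 110.  83.  84.] (array([ 413.8, -272.2]), 88.3, 87.3, 61.2)
off [0.0285, -0.0683, 0.0029] rot [0.0004, -0.0002, 0.0009] tcp [ 429.2 -236.9  201.5] j6 -2.18 t 5.9 F [-0.3 -0.6 -2. ] w 42.3
```

```bash
python3 -m handwheel '{"offset":[[0.03,-0.069,0.06],[0.03,-0.069,0.15],[0.03,-0.069,0.25],[0.03,-0.069,0.32],[0.03,-0.069,0.36],[0.03,-0.069,0.372],[0.03,-0.069,0.378],[0.03,-0.069,0.38]],"rotation":[[0,0,0],[0,0,0],[0,0,0],[0,0,0],[0,0,0],[0,0,0],[0,0,0],[0,0,0]],"claw":[0,0,0,0,0,0,0,0]}' 40; python3 m.py w4 speaker:33
```

```text
t: 6.9
tcp_pos: [414.7, -272.7, 12.7]
orientation: [0.001, -0.0, 1.0, -0.001]
contact_force: [-0.0, -0.6, -1.6]
grip_width: 0.502
speaker 0.78 [204. 220.  93. 102.] (array([ 411.7, -270.8]), 53.8, 43.7, -16.9)
speaker 0.42 [169. 163. 166. 141.] (array([ 382.9, -273.1]), 71.8, 44.2, -88.2)
```

View pics/w4.png

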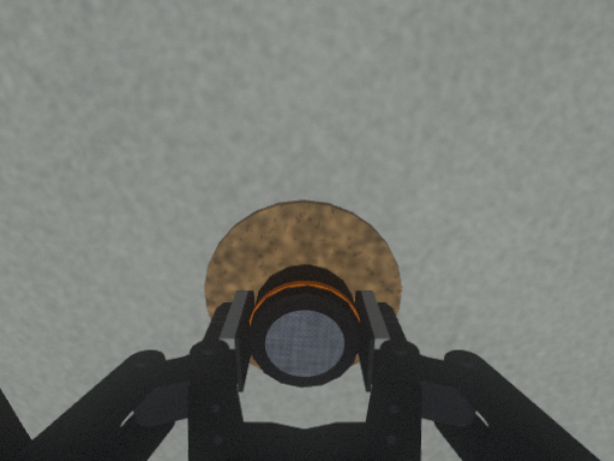

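```bash
python3 -m handwheel '{"offset":[[0,0,0.003],[0,0,0.006],[0,0,0.006],[0,0,0.006],[0,0,0.006],[0,0,0.006]],"rotation":[[0,0,0],[0,0,0],[0,0,0],[0,0,0],[0,0,0],[0,0,0]],"claw":[0,0,0,85,85,85]}' 40; python3 -m handwheel '{"offset":[[0,0,-0.03],[0,0,-0.15],[0,0.02,-0.25],[0,0.1,-0.34],[0,0.22,-0.4],[-0.05,0.34,-0.45],[-0.1,0.46,-0.45],[-0.16,0.54,-0.45]],"rotation":[[0,0,0],[0,0,0],[0,0,0],[0,0,0],[0,0,0],[0,0,0],[0,0,0],[0,0,0]],"claw":[85,85,85,85,85,85,85,85]}' 40; python3 m.py w5 speaker:33 coaster:5; python3 -c "
from h import *
to(600,250,200,90)"
```

```text
t: 7.75
tcp_pos: [413.8, -272.4, 8.7]
orientation: [-0.0, -0.0, 1.0, 0.0]
contact_force: [-1.0, -0.1, 0.1]
grip_width: 0.993
t: 8.75
tcp_pos: [494.5, -0.8, 236.4]
orientation: [0.002, -0.0, 1.0, -0.0]
contact_force: [1.4, -1.6, -0.3]
grip_width: 0.993
speaker 0.57 [ 0. 78. 39. 39.] (array([ 416.7, -258.2]), 47.4, 45.4, 76.8)
coaster 0.97 [ 0. 53. 63. 79.] (array([ 416. , -265.1]), 89.2, 78.4, -13.0)
off [-0.2139, 0.4989, 0.0695] rot [0.0002, 0.0004, 0.0033] tcp [494.3  -0.  234.6] j6 -1.68 t 8.9 F [ 0.  -0.2  0.1] w 85.2
```

```bash
python3 -m handwheel '{"offset":[[-0.05,0.11,0],[-0.1,0.23,0.02],[-0.15,0.35,0.04],[-0.2,0.46,0.069],[-0.214,0.499,0.069],[-0.214,0.499,0.069],[-0.214,0.499,0.069]],"rotation":[[0,0,0],[0,0,0],[0,0,0],[0,0,0],[0,0,0],[0,0,0],[0,0,0]],"claw":[85,85,85,85,85,85,85]}' 40; python3 m.py w6 reader:48 drive:24; python3 -c "
from h import *
to(629,257,48,90)
p=snapshot('top'); print('speaker/coaster from top')
for k,z in (('speaker',33),('coaster',5)):
  for r in cut_out(k,p)[:1]: print(k,r['score'],maskpose(p,r['mask'],z))
"
```

```text
t: 9.78
tcp_pos: [600.7, 245.3, 199.9]
orientation: [0.0, 0.0, 1.0, -0.0]
contact_force: [-0.7, 0.4, 0.2]
grip_width: 1.0
reader 0.66 [238. 155.  52.  86.] (array([625.9, 256.4]), 91.1, 51.4, 1.9)
drive 0.96 [231. 144.  59.  97.] (array([603.9, 255.7]), 62.8, 60.4, -84.8)
off [-0.0562, 0.0235, 0.3041] rot [-0.0, 0.0005, -0.0009] tcp [600.7 245.3 200. ] j6 -1.26 t 9.925 F [ 0.4  0.1 -0.9] w 85.1
speaker/coaster from top
speaker 0.81 (array([ 419.5, -265.6]), 44.6, 38.7, 63.8)
coaster 0.67 (array([ 416.6, -269.6]), 86.2, 86.2, 89.6)
```

View pics/w6.png

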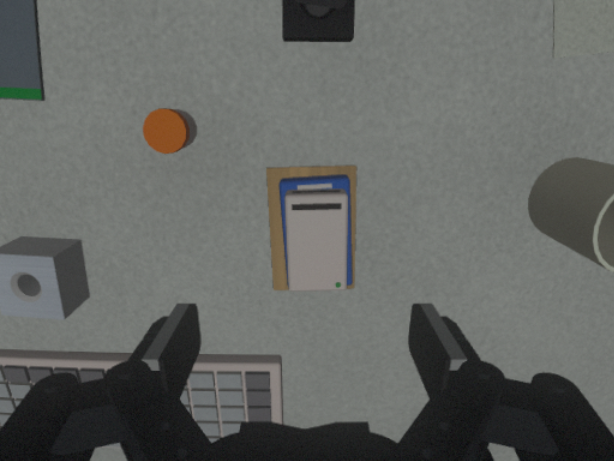

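```bash
python3 -m handwheel '{"offset":[[-0.04,0.0224,0.06],[-0.054,0.0224,0.15],[-0.054,0.0224,0.24],[-0.054,0.0224,0.3],[-0.054,0.0224,0.33],[-0.054,0.0224,0.344],[-0.054,0.0224,0.344],[-0.054,0.0224,0.344]],"rotation":[[0,0,-0.014],[0,0,-0.014],[0,0,-0.014],[0,0,-0.014],[0,0,-0.014],[0,0,-0.014],[0,0,-0.014],[0,0,-0.014]],"claw":[85,85,85,85,85,85,85,85]}' 40;python3 -m handwheel '{"offset":[[0,0,0],[0,0,0],[0,0,0],[0,0,0],[0,0,0]],"rotation":[[0,0,0],[0,0,0],[0,0,0],[0,0,0],[0,0,0]],"claw":[0,0,0,0,0]}' 50; python3 -c "
from h import *
to(453,-16,120,85)"
```

```text
t: 11.08
tcp_pos: [628.7, 258.4, 29.1]
orientation: [0.001, -0.011, 1.0, 0.0]
contact_force: [-0.1, 0.4, 0.5]
grip_width: 0.996
t: 11.7
tcp_pos: [628.2, 258.2, 28.3]
orientation: [0.001, -0.011, 1.0, 0.0]
contact_force: [-1.1, -0.5, 5.6]
grip_width: 0.592
off [0.3623, -0.5404, -0.1841] rot [0.0003, 0.0009, 0.0697] tcp [628.2 258.2  28.3] j6 -1.28 t 11.7 F [-1.1 -0.5  5.6] w 50.5
```

```bash
python3 -m handwheel '{"offset":[[0,0,-0.08],[0,0,-0.18],[0.04,-0.1,-0.28],[0.1,-0.22,-0.3],[0.16,-0.34,-0.3],[0.22,-0.45,-0.3],[0.28,-0.52,-0.3],[0.32,-0.54,-0.3]],"rotation":[[0,0,0.07],[0,0,0.07],[0,0,0.07],[0,0,0.07],[0,0,0.07],[0,0,0.07],[0,0,0.07],[0,0,0.07]],"claw":[0,0,0,0,0,0,0,0]}' 50; python3 -m handwheel '{"offset":[[0,0,0],[0,0,0]],"rotation":[[0,0,0],[0,0,0]],"claw":[0,0]}' 50; python3 m.py w7 reader_pad:5; python3 -c "
from h import *
to(453,-16.5,10,85)"
```

```text
t: 12.7
tcp_pos: [471.7, -18.0, 176.7]
orientation: [-0.0, 0.045, 0.999, -0.0]
contact_force: [0.1, 0.8, -0.8]
grip_width: 0.598
t: 12.95
tcp_pos: [473.9, -15.2, 177.3]
orientation: [0.0, 0.044, 0.999, 0.0]
contact_force: [0.1, -0.5, -0.9]
grip_width: 0.592
reader_pad 0.61 [208.  98.  75.  81.] (array([438.9, -17.2]), 80.7, 72.6, -5.1)
off [0.0418, -0.0069, 0.3344] rot [0.0001, 0.0, 0.0003] tcp [474.1 -14.9 177.2] j6 -1.62 t 13.05 F [ 0.4 -0.1 -1.6] w 50.9
```

View pics/w7.png

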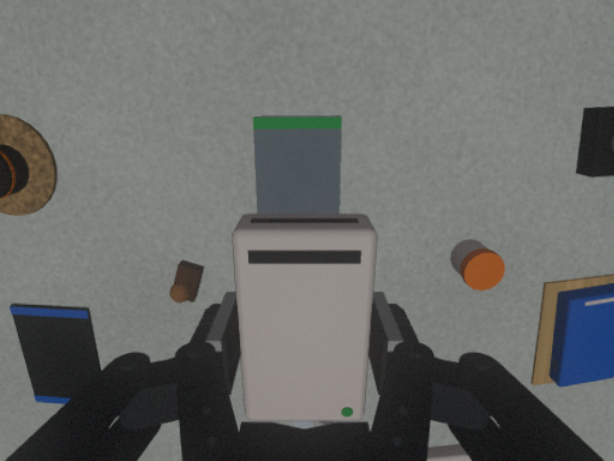

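```bash
python3 -m handwheel '{"offset":[[0.03,-0.008,0.06],[0.042,-0.008,0.15],[0.042,-0.008,0.23],[0.042,-0.008,0.29],[0.042,-0.008,0.32],[0.042,-0.008,0.33],[0.042,-0.008,0.335],[0.042,-0.008,0.337]],"rotation":[[0,0,0],[0,0,0],[0,0,0],[0,0,0],[0,0,0],[0,0,0],[0,0,0],[0,0,0]],"claw":[0,0,0,0,0,0,0,0]}' 50; python3 -c "
from h import *
to(453,-17,9,85)"
```

```text
t: 14.05
tcp_pos: [453.4, -17.8, 9.8]
orientation: [0.001, 0.044, 0.999, -0.0]
contact_force: [-0.3, 0.1, -1.8]
grip_width: 0.596
off [0.0009, 0.0015, 0.0015] rot [-0.0001, 0.0012, -0.0003] tcp [453.4 -17.8   9.8] j6 -1.64 t 14.05 F [-0.3  0.1 -1.8] w 50.9
```

```bash
python3 -m handwheel '{"offset":[[0,0.0,0.002],[0,0.0,0.002],[0,0.0,0.002],[0,0.0,0.002]],"rotation":[[0,0,0],[0,0,0],[0,0,0],[0,0,0]],"claw":[0,85,85,85]}' 50;  python3 -m handwheel '{"offset":[[0,0,-0.05],[0,0,-0.17],[0,0,-0.28],[-0.06,0.1,-0.36],[-0.12,0.22,-0.38],[-0.2,0.34,-0.38],[-0.26,0.46,-0.38],[-0.26,0.54,-0.38]],"rotation":[[0,0,0],[0,0,0],[0,0,0],[0,0,-0.055],[0,0,-0.055],[0,0,-0.055],[0,0,-0.055],[0,0,-0.055]],"claw":[85,85,85,85,85,85,85,85]}' 50; python3 -m handwheel '{"offset":[[0,0,0],[0,0,0]],"rotation":[[0,0,0],[0,0,0]],"claw":[85,85]}'; python3 m.py w8 drive:24 reader:29 reader_pad:5; python3 -c "
from h import *
to(628,258,9,90)
p=snapshot('top')
for k,z in (('reader',29),('reader_pad',5),('drive',24)):
  for r in cut_out(k,p)[:1]: print(k,r['score'],maskpose(p,r['mask'],z))"
```

```text
t: 14.55
tcp_pos: [452.4, -17.7, 7.9]
orientation: [0.0, 0.044, 0.999, -0.0]
contact_force: [-0.2, -0.9, -0.2]
grip_width: 0.996
t: 15.55
tcp_pos: [606.2, 239.1, 197.4]
orientation: [0.0, 0.001, 1.0, -0.0]
contact_force: [-0.2, 0.2, -0.1]
grip_width: 0.996
t: 15.8
tcp_pos: [604.5, 237.7, 197.1]
orientation: [-0.001, 0.0, 1.0, -0.0]
contact_force: [-0.3, -0.1, -0.7]
grip_width: 0.995
drive 0.67 [241. 139.  60. 105.] (array([626.7, 258. ]), 106.2, 62.3, 3.5)
reader 0.58 [ 2.  2. 27. 73.] (array([469.3,  11.3]), 66.4, 29.4, -10.9)
reader_pad 0.61 [ 0.  2. 40. 80.] (array([469. ,  -3.3]), 76.7, 47.5, -5.0)
reader_pad 0.34 [124.  87.  46.  35.] (array([537. , 126.9]), 47.8, 37.7, 89.1)
off [-0.0457, 0.0431, 0.3785] rot [-0.0, 0.0004, -0.0019] tcp [605.  236.5 198.2] j6 -1.27 t 16.0 F [0.2 0.4 0.5] w 85.3
reader 0.65 (array([455.6, -16.4]), 87.2, 55.9, -2.2)
reader_pad 0.96 (array([451.5, -16.3]), 105.3, 71.1, -5.4)
drive 0.62 (array([601.5, 253.3]), 62.9, 49.0, -88.7)
```

View pics/w8.png

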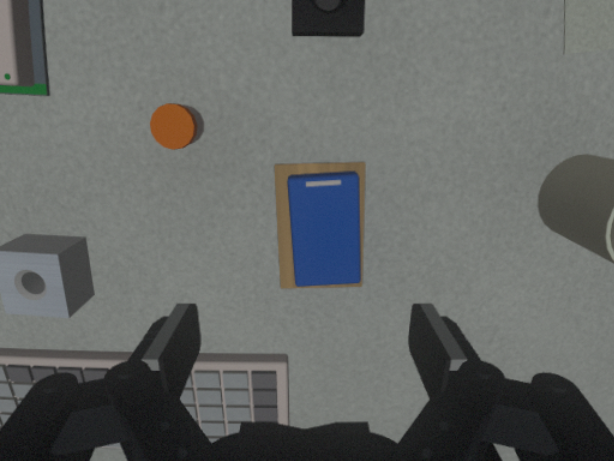

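```bash
python3 -m handwheel '{"offset":[[-0.03,0.03,0.06],[-0.045,0.0436,0.15],[-0.045,0.0436,0.24],[-0.045,0.0436,0.31],[-0.045,0.0436,0.35],[-0.045,0.0436,0.374],[-0.045,0.0436,0.377],[-0.045,0.0436,0.377]],"rotation":[[0,0,-0.04],[0,0,-0.04],[0,0,-0.04],[0,0,-0.04],[0,0,-0.04],[0,0,-0.04],[0,0,-0.04],[0,0,-0.04]],"claw":[85,85,85,85,85,85,85,85]}' 60;python3 -m handwheel '{"offset":[[0,0,0],[0,0,0],[0,0,0],[0,0,0]],"rotation":[[0,0,0],[0,0,0],[0,0,0],[0,0,0]],"claw":[0,0,0,0]}' 60; python3 -c "
from h import *
to(615.5,-282,9,82.5)"
```

```text
t: 17.2
tcp_pos: [628.5, 259.9, 10.9]
orientation: [0.001, -0.031, 1.0, 0.0]
contact_force: [0.5, -0.0, -0.3]
grip_width: 0.996
t: 17.7
tcp_pos: [628.8, 259.8, 11.3]
orientation: [0.001, -0.031, 1.0, 0.0]
contact_force: [-1.2, -0.6, 7.4]
grip_width: 0.705
off [0.093, -1.0799, 0.0039] rot [0.0004, 0.0018, 0.1224] tcp [628.8 259.8  11.3] j6 -1.32 t 17.7 F [-1.2 -0.6  7.4] w 60.2
```

```bash
python3 -m handwheel '{"offset":[[0,0,-0.06],[0,0,-0.16],[0,-0.1,-0.28],[0,-0.22,-0.33],[0,-0.34,-0.33],[0,-0.46,-0.33],[0,-0.58,-0.33],[0,-0.7,-0.33]],"rotation":[[0,0,0.12],[0,0,0.12],[0,0,0.12],[0,0,0.12],[0,0,0.12],[0,0,0.12],[0,0,0.12],[0,0,0.12]],"claw":[0,0,0,0,0,0,0,0]}' 60; python3 -m handwheel '{"offset":[[0,-0.12,0],[0,-0.24,0],[0.0,-0.34,0],[0.0,-0.375,0],[0,-0.375,0],[0,-0.375,0]],"rotation":[[0,0,0],[0,0,0],[0,0,0],[0,0,0],[0,0,0],[0,0,0]],"claw":[0,0,0,0,0,0]}' 60; python3 m.py w9 drive_pad:5; python3 -c "
from h import *
to(615.5,-282,12.5,82.5)"
```

```text
t: 18.7
tcp_pos: [648.3, -86.5, 174.4]
orientation: [0.0, 0.063, 0.998, 0.0]
contact_force: [1.4, -0.9, -2.7]
grip_width: 0.7
t: 19.45
tcp_pos: [625.2, -269.0, 174.1]
orientation: [-0.0, 0.063, 0.998, 0.0]
contact_force: [0.5, -0.3, -2.4]
grip_width: 0.704
drive_pad 0.87 [190. 103.  86.  56.] (array([ 581. , -281.2]), 82.3, 53.3, 82.7)
off [0.0162, -0.0288, 0.3235] rot [0.0003, -0.0, 0.0037] tcp [ 625.3 -268.8  174.2] j6 -1.93 t 19.55 F [-0.9  0.2 -2.1] w 59.4
```

View pics/w9.png

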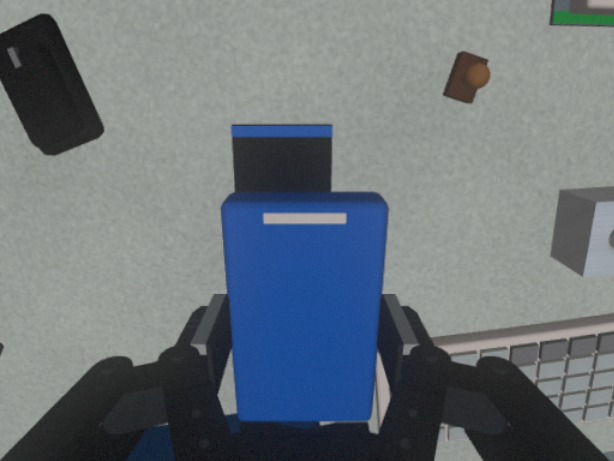

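```bash
python3 -m handwheel '{"offset":[[0.0137,-0.0325,0.06],[0.0137,-0.0325,0.15],[0.0137,-0.0325,0.23],[0.0137,-0.0325,0.28],[0.0137,-0.0325,0.31],[0.0137,-0.0325,0.318],[0.0137,-0.0325,0.32],[0.0137,-0.0325,0.322]],"rotation":[[0,0,0],[0,0,0],[0,0,0],[0,0,0],[0,0,0],[0,0,0],[0,0,0],[0,0,0]],"claw":[0,0,0,0,0,0,0,0]}' 60; python3 -c "
from h import *
to(616.5,-284,12.3,82.5)"
```

```text
t: 20.55
tcp_pos: [617.1, -286.4, 14.9]
orientation: [0.001, 0.063, 0.998, -0.001]
contact_force: [-0.9, -0.7, -2.0]
grip_width: 0.704
off [0.0018, 0.0047, 0.0052] rot [-0.0006, 0.0015, 0.0025] tcp [ 617.1 -286.4   14.9] j6 -1.95 t 20.55 F [-0.9 -0.7 -2. ] w 60.1
```

```bash
python3 -m handwheel '{"offset":[[0.002,0.0047,0.005],[0.002,0.0047,0.006],[0.002,0.0047,0.006],[0.002,0.0047,0.006],[0.002,0.0047,0.006]],"rotation":[[0,0,0],[0,0,0],[0,0,0],[0,0,0],[0,0,0]],"claw":[0,0,85,85,85]}' 60;  python3 -m handwheel '{"offset":[[0,0,-0.05],[0,0,-0.17],[0,0,-0.28],[0,0.1,-0.38],[0.05,0.22,-0.48],[0.1,0.34,-0.56],[0.15,0.46,-0.56],[0.2,0.58,-0.56]],"rotation":[[0,0,0],[0,0,0],[0,0,0],[0,0,-0.08],[0,0,-0.08],[0,0,-0.08],[0,0,-0.08],[0,0,-0.08]],"claw":[85,85,85,85,85,85,85,85]}' 50; python3 -c "
from h import *
to(470,235,290,90)
p=snapshot('top')
for k,z in (('drive',25),('drive_pad',5),('speaker',33),('reader',29),('camera',138)):
  for r in cut_out(k,p)[:1]: print(k,r['score'],maskpose(p,r['mask'],z))"
```

```text
t: 21.18
tcp_pos: [615.3, -283.4, 10.2]
orientation: [0.0, 0.063, 0.998, 0.0]
contact_force: [-1.2, -0.2, -0.4]
grip_width: 0.993
t: 22.18
tcp_pos: [563.5, -21.1, 288.5]
orientation: [0.001, 0.001, 1.0, -0.0]
contact_force: [0.4, 1.3, -0.3]
grip_width: 0.998
off [0.188, 0.5119, -0.0036] rot [-0.0001, 0.0018, -0.0012] tcp [563.5 -21.1 288.5] j6 -1.7 t 22.175 F [ 0.4  1.3 -0.3] w 85.2
drive 0.85 (array([ 614.5, -282.7]), 106.9, 56.4, -8.0)
drive_pad 0.69 (array([ 606.3, -308.7]), 130.7, 55.4, -26.0)
speaker 0.51 (array([ 418.6, -266.3]), 46.7, 44.1, 63.0)
reader 0.86 (array([456.5, -15.8]), 89.4, 51.6, -5.8)
camera 0.9 (array([436.3, 247.7]), 59.0, 53.4, -7.8)
```

```bash
python3 m.py w10 socket:46; python3 -m handwheel '{"offset":[[0.03,0.11,0],[0.07,0.23,0],[0.12,0.35,0],[0.16,0.46,0],[0.188,0.512,0],[0.188,0.512,0],[0.188,0.512,0]],"rotation":[[0,0,0],[0,0,0],[0,0,0],[0,0,0],[0,0,0],[0,0,0],[0,0,0]],"claw":[85,85,85,85,85,85,85]}' 50; python3 m.py w11 camera:138
python3 - <<'E'
from h import *
a=cv2.imread('pics/w10.png');b=cv2.imread('pics/w11.png')
cv2.imwrite('pics/w1011.png',np.hstack([cv2.resize(a[150:420,:330],(400,327)),cv2.resize(b[0:327,107:507],(400,327))]))
to(436,230,290,90)
E
```

```text
socket 0.93 [238. 203.  52.  52.] (array([662.5,  -9.3]), 82.0, 65.5, -1.0)
t: 23.45
tcp_pos: [470.7, 232.3, 286.5]
orientation: [-0.0, 0.001, 1.0, -0.0]
contact_force: [0.6, -0.7, 0.7]
grip_width: 0.991
camera 0.82 [258. 109.  39.  64.] (array([434.2, 256.3]), 61.3, 31.8, -6.7)
off [0.0695, -0.0044, -0.0068] rot [-0.0003, -0.0002, -0.0022] tcp [470.8 232.1 286.6] j6 -1.21 t 23.55 F [-0.3  0.4  1.1] w 85.3
```

View pics/w1011.png

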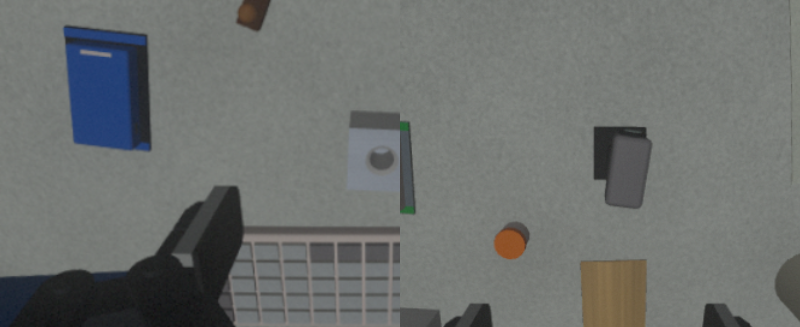

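Run:
```python
from h import *
p=snapshot('wrist')
print('block corners z20',onz(p,np.array([(301,127),(353,127),(301,180)])/1.2,20).round(1).tolist())
m=cut_out('camera',p)[0]['mask']
print(maskpose(p,m,142)); 
c=p['color'][95:185,220:330,::-1]; cv2.imwrite('pics/w12.png',cv2.resize(c,None,fx=6,fy=6,interpolation=cv2.INTER_CUBIC))
```

```text
block corners z20 [[409.2, 229.8], [409.3, 284.9], [466.0, 229.5]]
(array([433.5, 256.5]), 60.2, 30.6, -6.6)
```

View pics/w12.png

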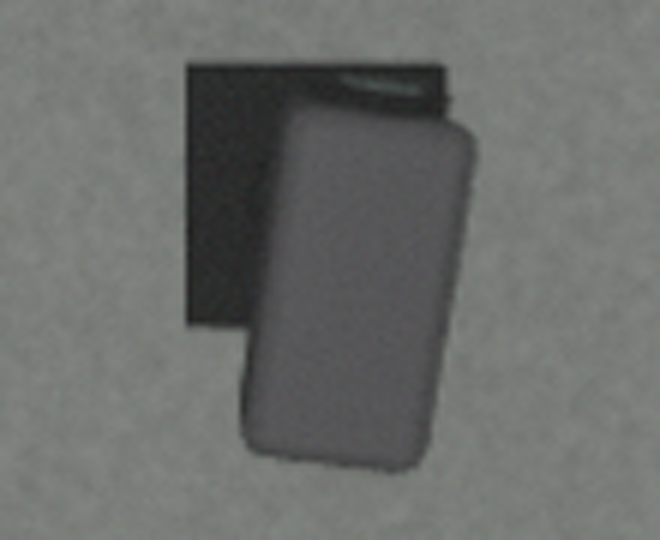

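```bash
python3 -m handwheel '{"offset":[[0.069,0.048,0.03],[0.069,0.048,0.06],[0.069,0.048,0.12],[0.069,0.048,0.22],[0.069,0.048,0.3],[0.069,0.048,0.34],[0.069,0.048,0.356],[0.069,0.048,0.356]],"rotation":[[0,0,0.073],[0,0,0.073],[0,0,0.073],[0,0,0.073],[0,0,0.073],[0,0,0.073],[0,0,0.073],[0,0,0.073]],"claw":[85,85,85,85,85,85,85,85]}' 60;python3 -m handwheel '{"offset":[[0,0,0],[0,0,0],[0,0,0],[0,0,0],[0,0,0],[0,0,0]],"rotation":[[0,0,0],[0,0,0],[0,0,0],[0,0,0],[0,0,0],[0,0,0]],"claw":[0,0,0,0,0,0]}' 60; python3 -c "
from h import *
to(668,-10,115,90)"
```

```text
t: 24.65
tcp_pos: [435.8, 257.0, 108.7]
orientation: [-0.0, 0.058, 0.998, -0.0]
contact_force: [0.5, 0.1, -0.1]
grip_width: 0.994
t: 25.4
tcp_pos: [436.1, 257.6, 109.6]
orientation: [0.001, 0.058, 0.998, 0.0]
contact_force: [-1.2, -1.0, 5.1]
grip_width: 0.345
off [-0.5227, -0.478, -0.0103] rot [0.0002, 0.0008, -0.0738] tcp [436.1 257.6 109.6] j6 -1.02 t 25.4 F [-1.2 -1.   5.1] w 29.4
```

```bash
python3 -m handwheel '{"offset":[[0,0,-0.04],[0,0,-0.1],[0,0,-0.16],[-0.06,-0.08,-0.19],[-0.14,-0.16,-0.19],[-0.22,-0.24,-0.19],[-0.3,-0.32,-0.19],[-0.34,-0.355,-0.19]],"rotation":[[0,0,0],[0,0,0],[0,0,0],[0,0,-0.073],[0,0,-0.073],[0,0,-0.073],[0,0,-0.073],[0,0,-0.073]],"claw":[0,0,0,0,0,0,0,0]}' 60;python3 -m handwheel '{"offset":[[0,0,0],[0,0,0],[0,0,0]],"rotation":[[0,0,0],[0,0,0],[0,0,0]],"claw":[0,0,0]}' 60; python3 m.py w13 socket:46; python3 -c "
from h import *
to(668,-10,115,90)"
```

```text
t: 26.4
tcp_pos: [584.7, 58.8, 202.9]
orientation: [-0.001, 0.002, 1.0, -0.0]
contact_force: [0.0, -0.3, -1.7]
grip_width: 0.338
t: 26.78
tcp_pos: [583.2, 62.6, 203.6]
orientation: [-0.0, 0.0, 1.0, 0.0]
contact_force: [0.1, -0.6, -1.6]
grip_width: 0.342
socket 0.74 [156. 211.  66.  64.] (array([662.5,  -8. ]), 85.6, 67.6, -4.3)
off [-0.1692, -0.1449, 0.1777] rot [0.0001, 0.0, 0.0] tcp [583.4  62.4 203.9] j6 -1.55 t 26.875 F [ 0.2  0.2 -2. ] w 29.6
```

View pics/w13.png

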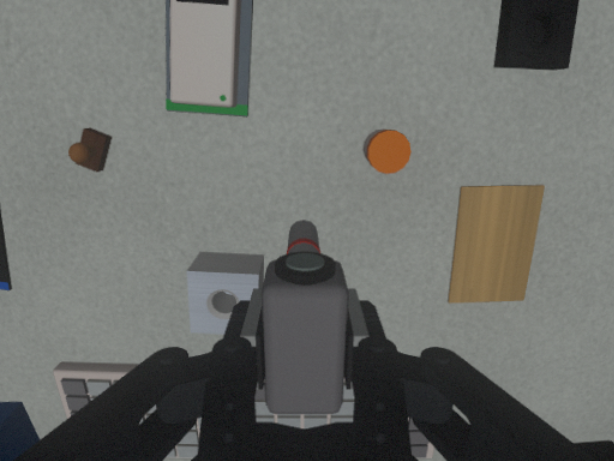

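Run:
```python
from h import *
p=snapshot('wrist'); save(p,'w14')
print('bore',onz(p,np.array([(224,302),(224,289),(224,316),(209,302),(239,302)])/1.2,46).round(1).tolist())
print('face',onz(p,np.array([(189,273),(263,273),(191,333)])/1.2,46).round(1).tolist())
print('mast px*1.2',(1.2*proj(p,[[583.4,62.4,98.3],[583.4,62.4,141],[583.4-10,62.4,98.3]])).round(0).tolist())
a=p['color'][170:300,130:330,::-1]
cv2.imwrite('pics/w14c.png',cv2.resize(a,None,fx=4,fy=4,interpolation=cv2.INTER_CUBIC))
t=snapshot('top'); r=cut_out('socket',t)[0]; x,y,w,h=map(int,r['box']); g=t['color'][y-5:y+h+10,x-5:x+w+5]
print('topbox',x,y,w,h); cv2.imwrite('pics/t14.png',cv2.resize(g[:,:,::-1],None,fx=10,fy=10,interpolation=cv2.INTER_CUBIC))
```

```text
bore [[669.5, -9.4], [656.3, -8.5], [684.2, -10.5], [669.6, -23.2], [669.4, 4.3]]
face [[640.6, -38.6], [640.4, 27.2], [703.0, -43.3]]
mast px*1.2 [[303.0, 231.0], [302.0, 254.0], [303.0, 217.0]]
topbox 262 121 14 26
```

View pics/w14c.png

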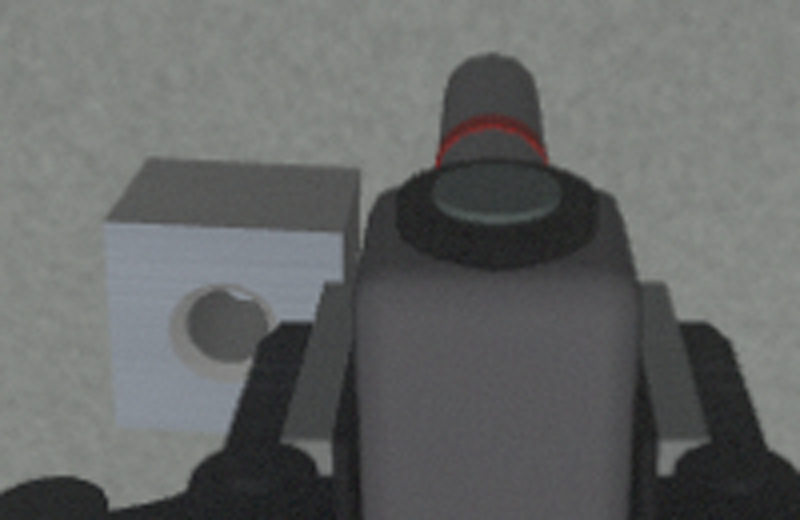

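```bash
python3 -m handwheel '{"offset":[[-0.06,-0.05,0],[-0.12,-0.1,0],[-0.165,-0.138,0],[-0.172,-0.144,0.02],[-0.172,-0.144,0.06],[-0.172,-0.144,0.078],[-0.172,-0.144,0.078],[-0.172,-0.144,0.078]],"rotation":[[0,0,0],[0,0,0],[0,0,0],[0,0,0],[0,0,0],[0,0,0],[0,0,0],[0,0,0]],"claw":[0,0,0,0,0,0,0,0]}' 60
python3 - <<'E'
from h import *
to(669.5,-9.8,160,90)
p=snapshot('wrist'); s=snapshot('scene')
q=proj(s,[[670,-10,46]])[0].astype(int); print(q)
x,y=q; a=cv2.resize(s['color'][y-70:y+40,x-50:x+50,::-1],(400,440),interpolation=cv2.INTER_CUBIC)
b=cv2.resize(p['color'][170:280,200:300,::-1],(400,440),interpolation=cv2.INTER_CUBIC)
cv2.imwrite('pics/w15.png',np.hstack([a,b]))
E
```

```text
t: 28.02
tcp_pos: [669.8, -10.1, 165.4]
orientation: [0.0, 0.0, 1.0, -0.0]
contact_force: [0.4, -1.0, -1.0]
grip_width: 0.343
off [0.0006, 0.0007, 0.0108] rot [-0.0, 0.0005, -0.0005] tcp [669.8 -10.1 165.4] j6 -1.66 t 28.025 F [ 0.4 -1.  -1. ] w 29.3
[238 232]
```

View pics/w15.png

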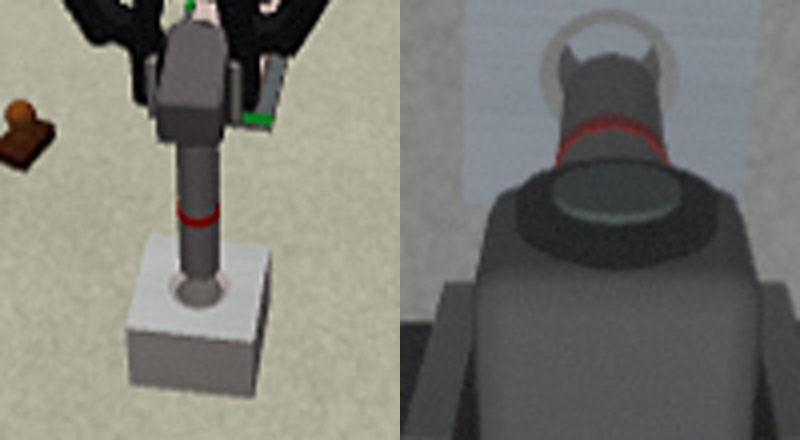

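```bash
python3 -m handwheel '{"offset":[[0.0,0,0.02],[0,0,0.035],[0,0,0.045],[0,0,0.055],[0,0,0.065],[0,0,0.065]],"rotation":[[0,0,0],[0,0,0],[0,0,0],[0,0,0],[0,0,0],[0,0,0]],"claw":[0,0,0,0,0,0]}' 60; python3 -c "
from h import *
to(669.5,-9.8,111.6,90); print(get_obs()['torque'])"
```

```text
t: 28.88
tcp_pos: [669.4, -10.6, 131.6]
orientation: [-0.0, 0.001, 1.0, 0.0]
contact_force: [-0.6, 0.0, -1.5]
grip_width: 0.341
off [-0.0003, 0.0017, 0.0401] rot [0.0001, -0.0006, -0.0009] tcp [669.4 -10.6 131.6] j6 -1.66 t 28.875 F [-0.6  0.  -1.5] w 29.1
[-0.00274691  0.0344139   0.02456002]
```

No resistance: foot is 20 mm into the bore. Continue home.

```bash
python3 -m handwheel '{"offset":[[0.0,0,0.015],[0,0,0.028],[0,0,0.035],[0,0,0.038],[0,0,0.04],[0,0,0.041]],"rotation":[[0,0,0],[0,0,0],[0,0,0],[0,0,0],[0,0,0],[0,0,0]],"claw":[0,0,0,0,0,0]}' 60; python3 -c "
from h import *
to(669.5,-9.8,111.6,90)"
```

```text
t: 29.62
tcp_pos: [669.9, -10.7, 112.0]
orientation: [0.0, 0.001, 1.0, -0.0]
contact_force: [-0.7, -0.5, -1.7]
grip_width: 0.344
off [0.0008, 0.0017, 0.0007] rot [-0.0, 0.0002, -0.0009] tcp [669.9 -10.7 112. ] j6 -1.66 t 29.625 F [-0.7 -0.5 -1.7] w 29.4
```

Release, retreat up and back, and check everything.

```bash
python3 -m handwheel '{"offset":[[0,0,0.002],[0,0,0.002],[0,0,0.002],[0,0,0.002],[0,0,-0.08],[0,0,-0.2],[0,0,-0.32],[0,0,-0.38]],"rotation":[[0,0,0],[0,0,0],[0,0,0],[0,0,0],[0,0,0],[0,0,0],[0,0,0],[0,0,0]],"claw":[0,85,85,85,85,85,85,85]}' 60; python3 -m handwheel '{"offset":[[0.1,0,0],[0.2,0,0],[0.3,0,0],[0.4,0,0],[0.45,0,0],[0.45,0,0],[0.45,0,0]],"rotation":[[0,0,0],[0,0,0],[0,0,0],[0,0,0],[0,0,0],[0,0,0],[0,0,0]],"claw":[85,85,85,85,85,85,85]}'
python3 - <<'E'
from h import *
t=snapshot('wrist'); s=snapshot('scene')
x,y=proj(s,[[670,-10,46]])[0].astype(int)
a=cv2.resize(s['color'][y-100:y+60,x-160:x+40,::-1],(750,600),interpolation=cv2.INTER_CUBIC)
cv2.imwrite('pics/f1.png',a); save(t,'f2',1.2)
E
```

```text
t: 30.62
tcp_pos: [671.0, -10.7, 307.1]
orientation: [0.003, 0.001, 1.0, -0.0]
contact_force: [0.3, 0.4, 0.1]
grip_width: 1.0
t: 31.5
tcp_pos: [445.3, -10.4, 302.1]
orientation: [0.001, 0.001, 1.0, -0.0]
contact_force: [0.6, -0.3, 1.0]
grip_width: 0.993
```

View pics/f1.png

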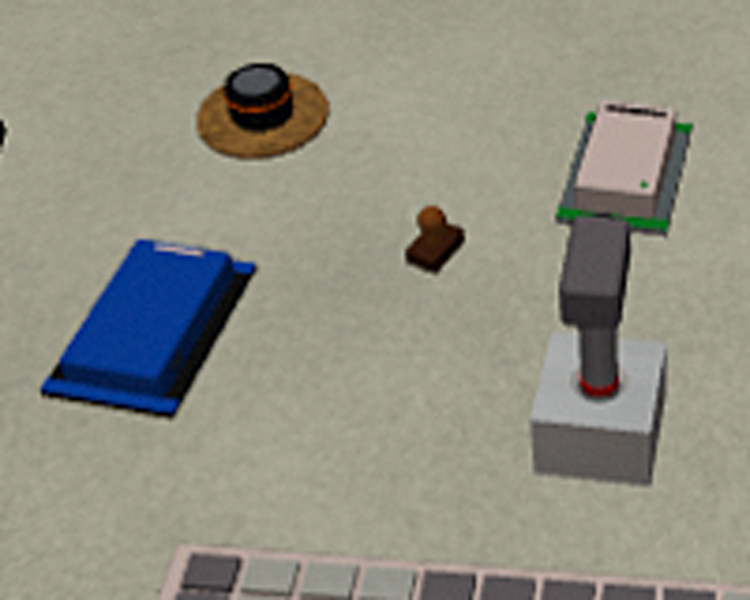

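```bash
python3 -c "
from h import *
hand_in(); print(get_obs()['t'])"
```

```text
the job is handed in; nothing more can be done
the job is handed in; nothing more can be done
```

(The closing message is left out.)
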